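# Hang the second cradle arm on the bench rack

### The job

Hang the loose steel cradle arm on the bare upright, level with the arm already on the other upright: push its two hook tabs into the matching slots, then down until they are fully home and the back plate lies against the upright. Let go of it and leave the other things on the bench where they are.

Things in the scene. Friction and masses are not known exactly. Their poses are not given: they have to be found in the camera images.
- bare_upright: Bare grey steel upright, fixed: U-channel 50 mm wide (y), 30 deep, 325 tall. Origin: bottom centre of its slotted front face, 10 mm above the bench; x points level into the face, z up. The face is a 4 mm sheet with four through slots, 18 mm wide, 30 tall, lower edges 55, 115, 175, 235 mm above the origin. The two middle slots are to be used: they are level with those used on the other upright
- seat (a point): Point on the bare upright's front face (same axes), on its centre line, 145 mm above its origin: half-way between the lower edges of the two middle slots. When the loose arm is fully home, plate_back coincides with this point and the axes are parallel
- upright_with_arm: The other upright, alike, fixed, 220 mm to one side of the bare one, with a cradle arm like the loose one already hung in its two middle slots; that arm stands out 146 mm in front of the face, 95 to 200 mm above the bench. Origin and axes as for bare_upright
- rack: The fixed rack. Origin on the bench midway between the uprights' front faces, axes as theirs. Foot plate 160 x 340 x 10 mm. Across the top a lamp bar 340 mm long, underside 332 mm above the bench, hangs 45 to 85 mm out in front of the faces, over where arms hang: a hand pointing straight down does not fit under it; one leaning back 27 to 45 degrees (fingers down and towards the face) does
- bar_grip (a point): Loose steel cradle arm, 0.24 to 0.39 kg, standing as it will hang. Point to grip: centre of its bar 18 mm wide (y), 24 tall, 34 mm above the underside. x points along the bar to the hooks (away from the robot), z up. Along x: back plate (36 mm wide, 105 tall) at +45 to +50 mm; front end plate (36 wide, 60 tall) at -96 to -90; both reach the underside. A thin gusset tops the bar from +20 on
- plate_back (a point): The loose arm starts to the left (+y) of the rack. Point on the rear face of the loose arm's back plate, centred, 60 mm above the underside: +50 mm in x, +26 in z from bar_grip, same axes. Two hook tabs 10 mm wide stand 11 mm out of this face: a neck 10 mm tall, its lower side 30 mm below (or above) this point, and a tip, 6 to 11 mm out, reaching 10 mm lower than the neck
- hook_up (a point): The arm's upper hook: lower side of its neck at the back plate's face, 30 mm above plate_back. Both hooks pass through the slots while this stands 10 to 20 mm above point slot_up (15 mm is the middle); then push in until the back plate meets the face, and lower until the necks rest on the slots' lower edges. A hung arm has about 2 mm play and may droop 2 degrees
- slot_up (a point): Middle of the lower edge of the upper of the two slots to be used, at the front face of the bare upright, 30 mm above point seat; the other one is 60 mm lower
- reel_mid (a point): Bystander: grey plastic reel 56 mm across, 40 mm tall, on the rack's foot plate between the uprights; point at its centre
- tape_mid (a point): Bystander: roll of brown tape 84 mm across, 24 mm tall, lying on the bench; point at its centre
- glue_mid (a point): Bystander: white glue bottle 44 mm across, 120 mm tall, standing; point at its centre
- mug_mid (a point): Bystander: white mug 80 mm across, 95 mm tall; point at its centre
- jar_mid (a point): Bystander: glass jar 56 mm across, 70 mm tall; point at its centre
- meter_mid (a point): Bystander: red test meter 150 x 75 x 32 mm lying flat; point at its centre
- driver: Bystander: yellow-handled screwdriver lying on the bench; origin on the bench under its middle, x along it

How it is judged:
By the outcome, as a careful person would: the job done as asked, in the order asked, and still so for the second after the job is handed in, with the robot touching nothing.
It also fails if it takes over 58 s, if anything falls off the work surface, if the arm or the gripper's body presses on something with over 40 N, if the wrist force passes 120 N, or if a joint passes its speed limit or range.

### The arm

A 6-joint arm with a two-finger parallel gripper is mounted at the origin on the work surface. World frame = base frame: x ahead of the robot, y to its left, z up, the work surface at z = 0. Lengths are in m, angles in degrees, forces in N, time in s.
With the tool pointing down it reaches from about 0.4 to 0.825 m from the base axis. Payload 7 kg.
Tool frame: the origin (TCP) lies on the centre line of the jaws, within the pads' length; the fingertips stand 8 mm ahead of it and the grasp point (between the pads) lies 11 mm behind it; z points along the fingers, y is the line along which they close (so a half turn about z gives the same grasp; the last joint's range is limited). The gripper opens to 88 mm and grips with 3 to 60 N. Pads are 19 mm wide; open, the fingers measure 130 mm over their backs; the gripper's body (78 mm by 193 mm) begins 47 mm behind the grasp point.
Start: joints at [93.455, 20.546, 0.682, 0, -70.136, -16.507], TCP at [0.152, 0.658, 0.235] pointing down, gripper open.
Joint ranges: [-176.03, 176.03], [-82.01, 121.73], [-58.28, 71.71], [-173.87, 95.51], [-174.79, -0.11], [-173.66, 173.66]. Speed limits (degrees/s): [136.94, 136.94, 172.46, 180, 180, 180].

### API

Orientations are given as [roll, pitch, yaw] about the fixed x, y, z axes, in that order (R = Rz(yaw) Ry(pitch) Rx(roll)).
In Python, from plant import ctrl, vision gives the robot as it stands. The module is installed in compiled form; this text tells all that it offers.
- The arm moves only by the tool move_arm, never from a script. Its argument "moves" is one flat list of numbers, 7 for each row, row after row: the finger opening in cm, from 0 to 8.76, then the shift along the tool's x, y, z in cm, then the turn, a rotation vector about the tool's x, y, z in rad. A call has 1 to 8 rows; each row shifts and turns the commanded pose from where the row before left it, along the tool's axes as they then stand; what a row does not reach is not made up. A row lasts 1/10 s, in which the tool goes at most 50 mm and 8.59 degrees, less where a joint would pass 70% of its speed; a pose out of reach is approached as far as the arm can. A call with a gripper value outside its range is refused whole. The fingers move at their own pace and stop on an object; the grip force is fixed at half the most. Time passes only in rows, so rows that do not move let the fingers close. It gives the time, the measured TCP pose, the force, the opening and the grip force at its end, in the units of the state.
- ctrl.get_obs(): the state, without advancing time (a new reading comes with each control period).
- vision.snapshot(name): name is "scene" or "top" or "wrist"; returns (picture, depth): 400x640x3 uint8, red, green, blue; 400x640 float32, m along the optical axis (not along the pixel's ray), 0 where there is no reading.
- vision.camera_model(name): a dict with "vertical_fov" (degrees; the focal length in pixels is half the picture's height over the tangent of half this angle, whatever the lens; pixels are square), "cx", "cy" (the principal point, pixels), "cam_to_world" (4x4, takes a point from camera to world coordinates). Camera axes: x right, y down, z forward; pixel columns grow to the right and rows downward; lengths in m; the calibration is good to about 2 mm. The wrist camera is an equidistant fisheye: a pixel r from the principal point sees the ray r / f radians off the axis. A picture is of the moment at which its call begins: read the wrist's pose just before it. camera_model takes no time and is no camera call; for the wrist camera it gives the pose at the moment of the call.
- ctrl.close_job(): hands the job in; it is judged then, once.
The state is a dict: "clock": time; "joint_pos": joint angles; "qvel": joint speeds; "tau": joint torques, N m; "tool_pos": TCP position; "orientation": TCP orientation; "force": force on the tool from outside, world axes, zero at the start; "moment": the same for the moment, N m; "opening": finger opening in m; "gripper_force": force on a finger pad.
Only numpy, scipy, OpenCV 4.12 (cv2) and the standard library are available. Lean on these libraries where they do the work, as an engineer would, in place of code of your own. Each camera call takes 0.05 s, during which the arm holds its last target. There are 200 camera calls.

## Working session

There is one attempt and no reset: what is moved stays moved. The work goes in short steps, Python scripts to look and compute and a tool call to move; the robot and the scene stay as the last step left them, time stands still between calls to the robot, and variables do not carry over. Pictures are saved under pics/ and viewed, at most 10 in all, crops included, and the job is handed in when it is done.

Besides the shell and the picture viewer there is one more tool, called after "Request:" by a JSON object that holds its "api" and its "payload", one argument or row to a line. move_arm: Moves the arm, as the interface text tells. Its arguments: {"type":"object","properties":{"moves":{"type":"array"}},"required":["moves"]}

```bash
mkdir -p pics; cat > h.py <<'E'
import numpy as np, cv2
from plant import ctrl, vision
from scipy.spatial.transform import Rotation as R
def snap(n):
    m=vision.camera_model(n); p,d=vision.snapshot(n); return p,d,m
def cloud(d,m):
    f=d.shape[0]/2/np.tan(np.radians(m["vertical_fov"])/2)
    v,u=np.mgrid[:d.shape[0],:d.shape[1]]
    c=np.stack([(u-m["cx"])/f*d,(v-m["cy"])/f*d,d],-1)
    T=np.array(m["cam_to_world"]); return c@T[:3,:3].T+T[:3,3]
E
python3 - <<'E'
from h import *
for n in("scene","top"):
    p,d,m=snap(n); cv2.imwrite(f"pics/{n}0.png",p[...,::-1]); np.savez(f"{n}0.npz",p=p,P=cloud(d,m),d=d)
    print(n,m, (d>0).mean())
print(ctrl.get_obs())
E
```

```text
scene {'vertical_fov': 43.83310503517863, 'cx': 322.93126817660175, 'cy': 201.59981198082085, 'cam_to_world': array([[-0.32941735,  0.64557804, -0.68899434,  1.64466771],
       [ 0.94409165,  0.21498561, -0.24994427,  0.45341472],
       [-0.01323466, -0.73280978, -0.68030483,  1.21559005],
       [ 0.        ,  0.        ,  0.        ,  1.        ]])} 0.99608203125
top {'vertical_fov': 54.380020710235804, 'cx': 317.95454409812913, 'cy': 203.52229541953932, 'cam_to_world': array([[-0.02529867, -0.99772316,  0.06251771,  0.46769413],
       [-0.99957249,  0.02616333,  0.01305083,  0.03042895],
       [-0.01465678, -0.06216081, -0.99795852,  1.1922075 ],
       [ 0.        ,  0.        ,  0.        ,  1.        ]])} 0.9959921875
{'clock': 0.1, 'joint_pos': array([ 9.34548029e+01,  2.05868233e+01,  6.40403882e-01, -1.84181076e-02,
       -7.01348987e+01, -1.65098056e+01]), 'qvel': array([-0.02468033, -0.17577879,  0.13993362,  0.10867255,  0.01437267,
        0.01442387]), 'tau': array([-1.10089695e-03, -5.84166169e+01,  2.93748701e+01,  7.01551706e+00,
        1.00924724e-02, -5.90276227e-05]), 'tool_pos': array([0.15236393, 0.65715771, 0.23373044]), 'orientation': array([ 1.79917114e+02, -6.50976436e-03, -1.30612689e+01]), 'force': array([ 0.42441983, -0.16716646, -0.79396405]), 'moment': array([ 0.00703149, -0.03741465, -0.03575674]), 'gripper_force': 0.0, 'opening': 0.08748486846499444}
```

View pics/scene0.png

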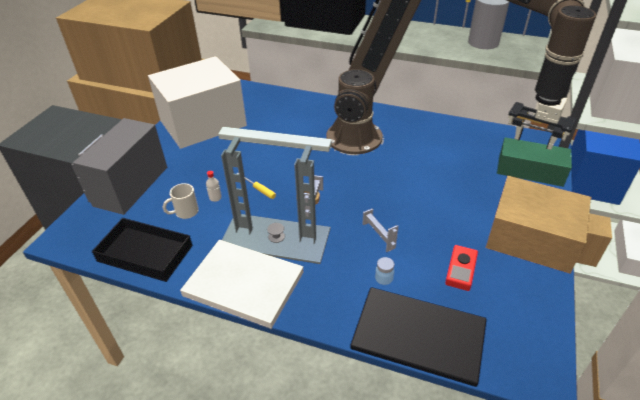

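View pics/top0.png

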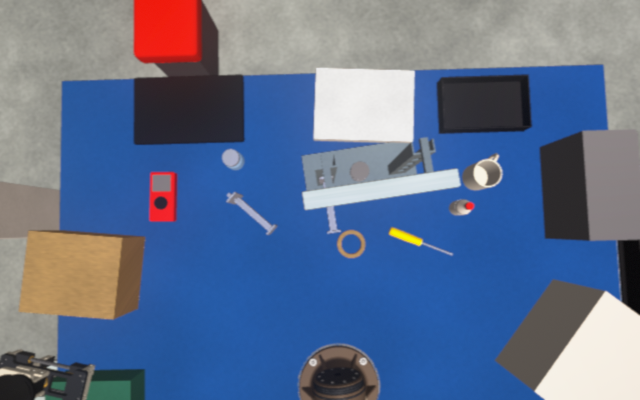

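The scene view shows the uprights at (238,190) for the bare one (-y) and (307,195) for the one with an arm, with the loose arm at about (380,230). In the top view the loose arm runs from its back plate at (235,197) to its front end at (272,232), and the lamp bar runs from (303,200) to (460,178).

```bash
python3 - <<'E'
from h import *
T=np.load("top0.npz");P=T["P"];S=np.load("scene0.npz");Q=S["P"]
def rect(x,n):
    r=cv2.minAreaRect((x[:,:2]*1000).astype(np.float32)); print(n,len(x),"c",np.round(r[0],1),"s",np.round(r[1],1),"a",round(r[2],2),"z",np.round(np.percentile(x[:,2],[1,50,99]),4))
def box(P,u0,u1,v0,v1): return P[v0:v1,u0:u1].reshape(-1,3)
b=box(P,290,470,160,220); lb=b[(b[:,2]>.325)&(b[:,2]<.40)]; rect(lb,"lampbar top")
b=box(Q,210,340,120,160); b=b[(b[:,2]>.33)&(b[:,2]<.4)];rect(b,"lampbar scene")
# foot plate
b=box(P,295,450,135,215); f=b[(b[:,2]>.006)&(b[:,2]<.016)]; rect(f,"foot top")
b=box(Q,215,340,215,265); f=b[(b[:,2]>.006)&(b[:,2]<.016)]; rect(f,"foot scene")
for nm,X in(("top",box(P,215,290,180,245)),("scene",box(Q,350,410,200,258))):
    print(nm,"bench z",np.round(np.median(X[X[:,2]<.01][:,2]),4))
    a=X[X[:,2]>.015]
    rect(a,nm+" arm"); 
    c=a[:,:2].mean(0); w,V=np.linalg.eigh(np.cov((a[:,:2]-c).T)); v=V[:,1]; v=v*np.sign(v[0]); print(c,np.degrees(np.arctan2(v[1],v[0])))
    s=(a[:,:2]-c)@v; t=(a[:,:2]-c)@[-v[1],v[0]]
    for k in range(-100,110,10):
        q=(s*1000>=k)&(s*1000<k+10)
        if q.any(): print(k,q.sum(),np.round(1000*np.r_[np.percentile(t[q],[2,50,98]),np.percentile(a[q,2],[2,50,98])],1))
# upright points by height in scene & top
for nm,X in(("t",box(P,300,450,130,215)),("s",box(Q,215,335,120,250))):
    u=X[(X[:,2]>.22)&(X[:,2]<.325)]; rect(u,nm+" uprights")
E
python3 - <<'E'
import cv2
a=cv2.imread("pics/scene0.png")[110:270,190:420]; b=cv2.imread("pics/top0.png")[130:260,200:480]
a=cv2.resize(a,(575,400)); b=cv2.resize(b,(0,0),fx=2,fy=2)
cv2.imwrite("pics/c1.png",cv2.resize(cv2.imread("pics/scene0.png")[115:265,200:410],None,fx=3.8,fy=3.8,interpolation=2))
E
```

```text
lampbar top 3331 c [582.  -89.9] s [106.7 339.9] a 7.03 z [0.3353 0.3555 0.3592]
lampbar scene 1670 c [588.1 -91.4] s [123.4 341.8] a 7.02 z [0.3335 0.3542 0.3601]
foot top 2666 c [ 627.  -123.6] s [469.3 242.9] a 88.55 z [0.0062 0.0109 0.0155]
foot scene 2631 c [634.5 -82.8] s [215.2 427.5] a 15.63 z [0.0062 0.0112 0.0158]
top bench z 0.0007
top arm 476 c [488.8 179.3] s [290.1  79.5] a 66.6 z [0.0194 0.0479 1.1922]
[0.52015214 0.23778742] 60.0676087987183
-80 31 [ 2.9 14.2 32.7 16.7 57.7 64.4]
-70 27 [10.  23.1 37.4 32.7 48.8 62. ]
-60 24 [ 7.4 16.4 25.4 31.7 46.7 50.3]
-50 21 [ 5.2 12.4 22.1 38.3 44.6 48.8]
-40 26 [ 3.2 13.1 22.3 28.8 46.3 49.7]
-30 22 [ 1.6  8.9 18.8 31.4 46.5 49.4]
-20 23 [-0.4  7.9 16.6 37.8 46.7 51.1]
-10 25 [-3.6  4.2 15.6 30.6 46.6 49.4]
0 22 [-5.1  4.  12.2 43.1 47.3 52.8]
10 21 [-7.3  1.1  9.7 37.6 46.3 52. ]
20 25 [-9.9 -1.4  8.8 27.1 46.1 49.8]
30 22 [-11.9  -2.8   5.3  41.2  46.2  50.5]
40 24 [-14.   -5.9   3.5  34.9  47.9  57.2]
50 25 [-16.1  -7.3   1.8  27.2  48.6  68.2]
60 100 [-26.6 -10.9   7.4  19.7  74.1 108.2]
70 18 [-16.1  -9.9   5.9  93.4 102.1
[... 249 characters left out ...]
0 [-41.7 -34.7 -17.8  30.6  47.   51.2]
-80 29 [-35.9 -28.5 -11.4  23.4  46.6  53.9]
-70 23 [-28.8 -22.1  -7.3  22.3  44.7  51.4]
-60 24 [-21.6 -14.6   2.9  27.2  45.6  52.1]
-50 27 [-13.4  -7.5   9.3  22.   44.6  54.2]
-40 26 [-8.3  1.9 17.9 27.9 45.1 50.4]
-30 24 [-1.   5.5 18.1 27.9 43.2 50.7]
-20 21 [ 7.2 13.1 49.2 25.4 43.  71.9]
-10 42 [ 15.6  45.5  49.5  22.6  53.2 107.2]
0 84 [ 22.1  33.6  45.5  23.1  66.3 106.2]
10 85 [ 18.8  26.   45.1  20.6  62.8 106.1]
20 1 [37.6 37.6 37.6 90.6 90.6 90.6]
90 4 [10.7 15.1 19.2 67.2 68.6 72.3]
t uprights 351 c [627.7 -83.6] s [ 30.3 269.3] a 7.26 z [0.222  0.279  0.3245]
s uprights 945 c [629.6 -86.1] s [ 40.1 271.8] a 7.23 z [0.221  0.275  0.3228]
```

View pics/c1.png

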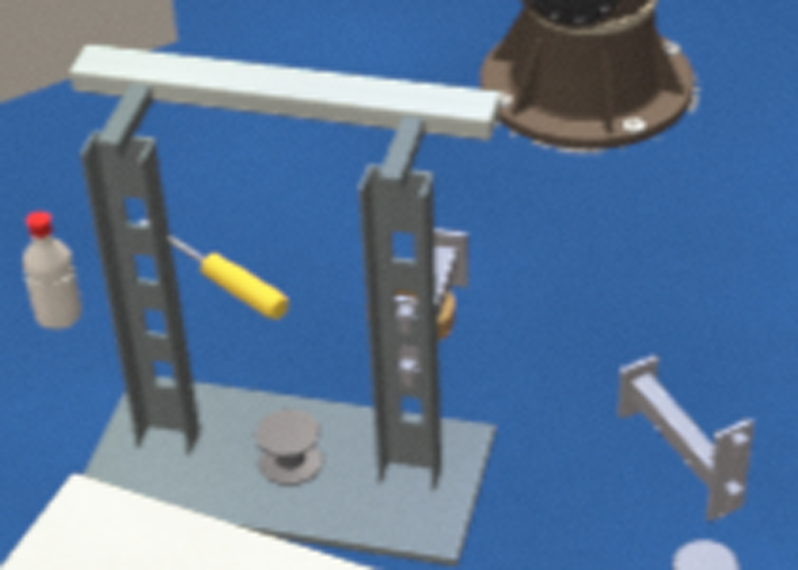

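The crop confirms the bare upright is on the left in the scene view (the -y side) and the loose arm's hooks face away from the robot. Next I'll fit both more tightly.

```bash
python3 - <<'E'
from h import *
P=np.load("top0.npz")["P"];Q=np.load("scene0.npz")["P"]
def box(P,u0,u1,v0,v1): return P[v0:v1,u0:u1].reshape(-1,3)
for nm,X in(("top",box(P,215,290,180,245)),("scene",box(Q,350,410,200,258))):
    a=X[(X[:,2]>.02)&(X[:,2]<.13)&(X[:,0]<.66)&(X[:,1]<.34)]
    bar=a[(a[:,2]>.043)&(a[:,2]<.052)]   # bar top (z 46)
    vx,vy,x0,y0=cv2.fitLine((bar[:,:2]).astype(np.float32),cv2.DIST_HUBER,0,.001,.001).ravel()
    if vx<0: vx,vy=-vx,-vy
    v=np.array([vx,vy]); n=np.array([-vy,vx]); c=np.array([x0,y0])
    s=(a[:,:2]-c)@v; t=(a[:,:2]-c)@n
    back=s[a[:,2]>.075]; fr=s[(a[:,2]>.053)&(s<-.05)]
    tb=t[a[:,2]>.075]; tf=t[(a[:,2]>.053)&(s<-.05)]
    print(nm,"c",c,"yaw",np.degrees(np.arctan2(vy,vx)),"back s",np.percentile(back,[5,50,95])*1e3,"front s",np.percentile(fr,[5,50,95])*1e3,"t",np.percentile(tb,[2,98])*1e3,np.percentile(tf,[2,98])*1e3,"ztop",a[:,2].max(), "len",np.percentile(s,[.5,99.5])*1e3)
    for off in(0,):
        for lab,s0 in(("from back",np.median(back)-.0475),("from front",np.median(fr)+.093)): print(lab,c+v*s0)
yaw=np.radians(7.1);ex=np.array([np.cos(yaw),np.sin(yaw)]);ey=np.array([-ex[1],ex[0]])
for nm,X in(("t",box(P,290,470,130,225)),("s",box(Q,205,345,110,265))):
    x=X[:,:2]@ex*1e3; y=X[:,:2]@ey*1e3; z=X[:,2]
    l=(z>.352)&(z<.364)&(x<570)&(x>480); print(nm,"lamp x",np.percentile(x[l],[1,50,99]),"y",np.percentile(y[l],[.5,99.5]))
    f=(z>.006)&(z<.014)&(x>540)&(x<760)&(y<40); print("foot x",np.percentile(x[f],[1,99]),"y",np.percentile(y[f],[1,99]))
    u=(z>.05)&(z<.32)&(x>585)&(x<680)
    for lo,hi in((-320,-200),(-110,40)):
        q=u&(y>lo)&(y<hi); print("upright",q.sum(),"x",np.percentile(x[q],[2,25,50,75,98]),"y",np.percentile(y[q],[1,50,99]))
E
```

```text
top c [0.5142804  0.23856892] yaw 48.222565 back s [68.12640505 69.56355122 82.22238674] front s [-72.762083   -70.06054075 -66.80865443] t [-17.46422803  16.30500966] [-16.72913161  17.2991696 ] ztop 0.1092725695885679 len [-72.77440605  82.83214392]
from back [0.52897997 0.25502256]
from front [0.52956354 0.25567575]
scene c [0.5153979  0.23277108] yaw 47.925827 back s [70.04830303 75.1681102  86.37114914] front s [-71.08450315 -65.26173372 -61.81599733] t [-15.6012087   21.06710916] [-14.41725     20.41330845] ztop 0.1083937822230312 len [-70.11963563 135.25619888]
from back [0.53393809 0.25330851]
from front [0.5339851  0.25336059]
t lamp x [513.70488113 533.40556117 561.08451774] y [-328.46158902    6.84575034]
foot x [588.45470024 721.28714111] y [-473.58845881    7.49306835]
upright 526 x [597.93601122 598.46256062 602.58792458 615.93456661 627.45412134] y [-293.72177765 -246.58440903 -245.0477439 ]
upright 179 x [592.89527809 597.88619195 598.27592082 598.50617437 624.86175061] y [-75.22764418 -42.14997197 -26.22056479]
s lamp x [513.72296005 537.76447449 562.00270649] y [-330.62148917    4.08272438]
foot x [542.71159166 699.92748172] y [-379.28309019    6.75883759]
upright 1102 x [597.44427653 602.08890017 605.94454344 619.60557054 630.94043095] y [-298.65867642 -282.92528571 -247.13857828]
upright 1118 x [596.21745034 601.48714357 604.14147556 614.97731545 630.24645399] y [-78.27874374 -58.0013128  -28.04610722]
```

```bash
cat >> h.py <<'E'
LEAN=33
def pose(p,yaw,lean=LEAN): # p = grasp point; returns TCP pos, Rotation
    r=R.from_euler("xyz",[180,-lean,yaw],degrees=True); return np.array(p)+r.as_matrix()[:,2]*.011,r
def cur():
    o=ctrl.get_obs(); return o["tool_pos"],R.from_euler("xyz",o["orientation"],degrees=True),o
def delta(p0,r0,p1,r1,n):
    """n equal rows (straight line world, constant turn); cm in tool axes, rad"""
    rv=(r0.inv()*r1).as_rotvec()/n; r=r0; out=[]
    for k in range(n):
        out.append(np.r_[r.inv().apply((p1-p0)/n)*100,rv]); r=r*R.from_rotvec(rv)
    return np.array(out)
yr=np.radians(7.1);EX=np.array([np.cos(yr),np.sin(yr),0]);EY=np.array([-EX[1],EX[0],0]);EZ=np.array([0,0,1.])
SEAT=EX*.5985-EY*.272+EZ*.155
ya=np.radians(48.1);AX=np.array([np.cos(ya),np.sin(ya),0])
GRIP0=np.array([.5303,.2555,.034])
E
python3 - <<'E'
from h import *
np.set_printoptions(precision=3,suppress=True)
P=np.load("top0.npz")["P"]
for x0 in(.1,.2,.3,.4):
  for y0 in(.3,.4,.5,.6):
    q=P[(P[...,0]>x0)&(P[...,0]<x0+.1)&(P[...,1]>y0)&(P[...,1]<y0+.1)]
    if len(q): print(x0,y0,np.percentile(q[:,2],[50,98]))
p0,r0,o=cur(); m=np.array(vision.camera_model("wrist")["cam_to_world"])
print("cam in tool",r0.inv().apply(m[:3,3]-p0),r0.inv().apply(m[:3,2]))
p1,r1=pose(GRIP0,48.1); p1=p1-r1.as_matrix()[:,2]*.13
print(p1,SEAT); 
up=p0+[0,0,.12]
print(delta(p0,r0,up,r0,4)); print(delta(up,r0,p1,r1,16).round(2))
E
```

```text
0.1 0.3 [0.001 0.005]
0.1 0.4 [0.001 0.005]
0.1 0.5 [0.003 0.337]
0.1 0.6 [0.332 0.468]
0.2 0.3 [0.001 0.005]
0.2 0.4 [0.001 0.005]
0.2 0.5 [0.001 0.135]
0.2 0.6 [0.139 0.144]
0.3 0.3 [0.001 0.005]
0.3 0.4 [0.001 0.005]
0.3 0.5 [0.005 0.141]
0.3 0.6 [0.14  0.145]
0.4 0.3 [0.001 0.006]
0.4 0.4 [0.    0.005]
0.4 0.5 [0.003 0.142]
0.4 0.6 [0.139 0.144]
cam in tool [ 0.067 -0.    -0.151] [-0.25   0.     0.968]
[0.487 0.207 0.134] [ 0.628 -0.196  0.155]
[[ 0.     0.004 -3.     0.     0.     0.   ]
 [ 0.     0.004 -3.     0.     0.     0.   ]
 [ 0.     0.004 -3.     0.     0.     0.   ]
 [ 0.     0.004 -3.     0.     0.     0.   ]]
[[ 2.67  2.26  1.38  0.02  0.03 -0.06]
 [ 2.47  2.46  1.42  0.02  0.03 -0.06]
 [ 2.26  2.64  1.44  0.02  0.03 -0.06]
 [ 2.04  2.81  1.46  0.02  0.03 -0.06]
 [ 1.8   2.96  1.47  0.02  0.03 -0.06]
 [ 1.56  3.1   1.46  0.02  0.03 -0.06]
 [ 1.31  3.22  1.45  0.02  0.03 -0.06]
 [ 1.05  3.32  1.43  0.02  0.03 -0.06]
 [ 0.79  3.41  1.39  0.02  0.03 -0.06]
 [ 0.52  3.48  1.35  0.02  0.03 -0.06]
 [ 0.25  3.53  1.29  0.02  0.03 -0.06]
 [-0.02  3.56  1.23  0.02  0.03 -0.06]
 [-0.29  3.57  1.15  0.02  0.03 -0.06]
 [-0.56  3.57  1.07  0.02  0.03 -0.06]
 [-0.82  3.54  0.98  0.02  0.03 -0.06]
 [-1.08  3.5   0.88  0.02  0.03 -0.06]]
```

```bash
cat >> h.py <<'E'
def pose(p,yaw,lean=LEAN): # flipped: camera on robot side
    r=R.from_euler("xyz",[180,-lean,yaw],degrees=True)*R.from_euler("z",180,degrees=True); return np.array(p)+r.as_matrix()[:,2]*.011,r
np.set_printoptions(precision=3,suppress=True,linewidth=150)
E
python3 - <<'E'
from h import *
p0,r0,o=cur()
up=p0+[0,0,.12]
p1,r1=pose(GRIP0,48.1,0); p1[2]=.28; p1-=AX*.06
print(p1)
print(delta(up,r0,p1,r1,16))
E
```

```text
[0.49  0.211 0.28 ]
[[ 2.687  2.239  0.464  0.    -0.     0.13 ]
 [ 2.954  1.873  0.464  0.    -0.     0.13 ]
 [ 3.172  1.476  0.464  0.    -0.     0.13 ]
 [ 3.336  1.053  0.463  0.    -0.     0.13 ]
 [ 3.444  0.613  0.463  0.    -0.     0.13 ]
 [ 3.495  0.163  0.462  0.    -0.     0.13 ]
 [ 3.486 -0.29   0.462  0.    -0.     0.13 ]
 [ 3.42  -0.738  0.462  0.    -0.     0.13 ]
 [ 3.296 -1.174  0.462  0.    -0.     0.13 ]
 [ 3.116 -1.59   0.461  0.    -0.     0.13 ]
 [ 2.884 -1.98   0.461  0.    -0.     0.13 ]
 [ 2.604 -2.336  0.461  0.    -0.     0.13 ]
 [ 2.281 -2.653  0.461  0.    -0.     0.13 ]
 [ 1.918 -2.926  0.461  0.    -0.     0.13 ]
 [ 1.524 -3.149  0.461  0.    -0.     0.13 ]
 [ 1.104 -3.32   0.461  0.    -0.     0.13 ]]
```

Request:
{"api": "move_arm", "payload": {
  "moves": [8.7, 0, 0, -3, 0, 0, 0, 8.7, 0, 0, -3, 0, 0, 0, 8.7, 0, 0, -3, 0, 0, 0, 8.7, 0, 0, -3, 0, 0, 0]
}}

```text
clock: 0.5
tool_pos: [0.1524, 0.6572, 0.3553]
orientation: [179.9, -0.0, -13.1]
force: [0.3, 0.1, 0.6]
opening: 0.087
gripper_force: 0.0
```

Request:
{"api": "move_arm", "payload": {
  "moves": [8.7, 2.7, 2.2, 0.5, 0, 0, 0.13, 8.7, 3.0, 1.9, 0.5, 0, 0, 0.13, 8.7, 3.2, 1.5, 0.5, 0, 0, 0.13, 8.7, 3.3, 1.1, 0.5, 0, 0, 0.13, 8.7, 3.4, 0.6, 0.5, 0, 0, 0.13, 8.7, 3.5, 0.2, 0.5, 0, 0, 0.13, 8.7, 3.5, -0.3, 0.5, 0, 0, 0.13, 8.7, 3.4, -0.7, 0.5, 0, 0, 0.13]
}}

```text
clock: 1.3
tool_pos: [0.321, 0.4323, 0.3141]
orientation: [180.0, -0.0, -72.9]
force: [0.5, 0.3, -0.0]
opening: 0.0869
gripper_force: 0.0
```

Request:
{"api": "move_arm", "payload": {
  "moves": [8.7, 3.3, -1.2, 0.5, 0, 0, 0.13, 8.7, 3.1, -1.6, 0.5, 0, 0, 0.13, 8.7, 2.9, -2.0, 0.5, 0, 0, 0.13, 8.7, 2.6, -2.3, 0.5, 0, 0, 0.13, 8.7, 2.3, -2.7, 0.5, 0, 0, 0.13, 8.7, 1.9, -2.9, 0.5, 0, 0, 0.13, 8.7, 1.5, -3.1, 0.5, 0, 0, 0.13, 8.7, 1.1, -3.3, 0.5, 0, 0, 0.13]
}}

```text
clock: 2.1
tool_pos: [0.4889, 0.2092, 0.2741]
orientation: [180.0, -0.0, -132.5]
force: [-0.7, 0.9, -0.9]
opening: 0.0874
gripper_force: 0.0
```

```bash
python3 - <<'E'
from h import *
p0,r0,o=cur(); print(p0,o["orientation"],o["joint_pos"])
p1,r1=pose(GRIP0,48.1); p1=p1-r1.as_matrix()[:,2]*.12
print(delta(p0,r0,p1,r1,7))
E
```

```text
[0.489 0.209 0.274] [ 179.987   -0.024 -132.528] [ 44.302   5.6   -13.713  -0.012 -70.711 -86.826]
[[-0.039  0.001  2.124 -0.    -0.082 -0.002]
 [ 0.135  0.     2.12  -0.    -0.082 -0.002]
 [ 0.309 -0.     2.102 -0.    -0.082 -0.002]
 [ 0.481 -0.     2.07  -0.    -0.082 -0.002]
 [ 0.65  -0.     2.023 -0.    -0.082 -0.002]
 [ 0.814 -0.     1.963 -0.    -0.082 -0.002]
 [ 0.973  0.     1.889 -0.    -0.082 -0.002]]
```

Request:
{"api": "move_arm", "payload": {
  "moves": [8.7, 0, 0, 2.1, 0, -0.082, -0.002, 8.7, 0.1, 0, 2.1, 0, -0.082, -0.002, 8.7, 0.3, 0, 2.1, 0, -0.082, -0.002, 8.7, 0.5, 0, 2.1, 0, -0.082, -0.002, 8.7, 0.7, 0, 2.0, 0, -0.082, -0.002, 8.7, 0.8, 0, 2.0, 0, -0.082, -0.002, 8.7, 1.0, 0, 1.9, 0, -0.082, -0.002, 8.7, 0, 0, 0, 0, 0, 0]
}}

```text
clock: 2.9
tool_pos: [0.4866, 0.2095, 0.1213]
orientation: [-179.9, 32.6, -131.6]
force: [-0.3, -0.1, -0.6]
opening: 0.087
gripper_force: 0.0
```

```bash
python3 - <<'E'
from h import *
p0,r0,o=cur(); print(p0,o["orientation"],o["joint_pos"])
p1,r1=pose(GRIP0,48.1)
print(delta(p0,r0,p1,r1,8)[[0,-1]])
p,d,m=snap("wrist"); cv2.imwrite("pics/w1.png",p[...,::-1])
T=np.array(m["cam_to_world"]); f=200/np.tan(np.radians(m["vertical_fov"])/2)
def proj(X):
    c=T[:3,:3].T@(X-T[:3,3]); th=np.arctan2(np.hypot(c[0],c[1]),c[2]); ph=np.arctan2(c[1],c[0]); return np.round([m["cx"]+f*th*np.cos(ph),m["cy"]+f*th*np.sin(ph)],1)
AY=np.array([-AX[1],AX[0],0])
for n,a,b,c in(("bar l top -80",-.08,.009,.012),("bar r top -80",-.08,-.009,.012),("bar l top 20",.02,.009,.012),("bar r top 20",.02,-.009,.012),("front tl",-.096,.018,.026),("front tr",-.096,-.018,.026),("back tl",.045,.018,.071),("back tr",.045,-.018,.071)):
    print(n,proj(GRIP0+AX*a+AY*b+EZ*c))
E
```

```text
[0.487 0.209 0.121] [-179.944   32.634 -131.595] [ 40.168   1.9   -42.414 -18.379 -14.003 -65.181]
[[-0.08  -0.026  1.484  0.    -0.001  0.001]
 [-0.072 -0.023  1.485  0.    -0.001  0.001]]
bar l top -80 [323.3 135.7]
bar r top -80 [296.  135.6]
bar l top 20 [319.9 227.7]
bar r top 20 [299.7 227.5]
front tl [339.7 128. ]
front tr [279.2 127.8]
back tl [330.5 299.9]
back tr [288.3 299.7]
```

View pics/w1.png

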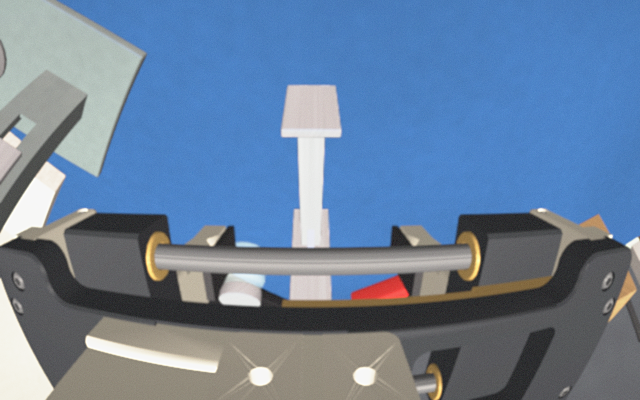

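The wrist view shows the front plate's top edge spanning columns 281–341 at row ~132 and the bar at 298–325. That is within about 2 px of my prediction, so I'm descending along the fingers and closing.

Request:
{"api": "move_arm", "payload": {
  "moves": [8.7, -0.1, 0, 1.5, 0, 0, 0, 8.7, -0.1, 0, 1.5, 0, 0, 0, 8.7, -0.1, 0, 1.5, 0, 0, 0, 8.7, -0.1, 0, 1.5, 0, 0, 0, 8.7, -0.1, 0, 1.5, 0, 0, 0, 8.7, -0.1, 0, 1.5, 0, 0, 0, 8.7, -0.1, 0, 1.5, 0, 0, 0, 8.7, 0, 0, 1.4, 0, 0, 0]
}}

```text
clock: 3.75
tool_pos: [0.5383, 0.2659, 0.03]
orientation: [-179.7, 32.9, -131.2]
force: [0.7, -0.0, -0.6]
opening: 0.0869
gripper_force: 0.0
```

Request:
{"api": "move_arm", "payload": {
  "moves": [1.2, 0, 0, 0, 0, 0, 0, 1.2, 0, 0, 0, 0, 0, 0, 1.2, 0, 0, 0, 0, 0, 0, 1.2, 0, 0, 0, 0, 0, 0, 1.2, 0, 0, 0, 0, 0, 0, 1.2, 0, 0, 0, 0, 0, 0, 1.2, 0, 0, 0, 0, 0, 0, 1.2, 0, 0, 0, 0, 0, 0]
}}

```text
clock: 4.55
tool_pos: [0.537, 0.2646, 0.0295]
orientation: [-179.7, 32.9, -131.3]
force: [0.1, 0.3, 0.1]
opening: 0.0285
gripper_force: 0.0
```

```bash
python3 - <<'E'
from h import *
p0,r0,o=cur(); print(p0,o["orientation"],o["joint_pos"],o["opening"],o["gripper_force"],o["force"])
p1,r1=pose(GRIP0,48.1); print("target",p1)
Z=r0.as_matrix(); print(Z)
print("up in tool (cm per 8cm)",r0.inv().apply([0,0,8]))
E
```

```text
[0.537 0.265 0.03 ] [-179.732   32.892 -131.325] [ 36.906  17.779 -32.11  -38.459  -9.829 -42.035] 0.028501191467895034 0.0 [0.053 0.312 0.069]
target [0.534 0.26  0.025]
[[-0.554 -0.749  0.362]
 [-0.631  0.662  0.405]
 [-0.543 -0.004 -0.84 ]]
up in tool (cm per 8cm) [-4.344 -0.031 -6.718]
```

Request:
{"api": "move_arm", "payload": {
  "moves": [2.8, 0.3, 0, 0, 0, 0, 0, 2.8, 0.4, 0, 0, 0, 0, 0, 2.8, 0, 0, 0, 0, 0, 0, 2.8, 0, 0, 0, 0, 0, 0]
}}

```text
clock: 4.95
tool_pos: [0.5331, 0.2599, 0.0255]
orientation: [-179.7, 32.9, -131.4]
force: [1.0, -0.5, 0.4]
opening: 0.0273
gripper_force: 0.0
```

```bash
python3 - <<'E'
from h import *
p0,r0,o=cur(); print(p0,o["orientation"],o["opening"],o["force"])
p1,r1=pose(GRIP0,48.1); print("target",p1, delta(p0,r0,p1,r1,1))
E
```

```text
[0.533 0.26  0.026] [-179.739   32.875 -131.353] 0.027337411454115314 [ 1.038 -0.542  0.355]
target [0.534 0.26  0.025] [[-0.027 -0.086  0.107  0.001 -0.002  0.008]]
```

Request:
{"api": "move_arm", "payload": {
  "moves": [1.2, 0, -0.1, 0, 0, 0, 0.008, 1.2, 0, 0, 0, 0, 0, 0, 1.2, 0, 0, 0, 0, 0, 0, 1.2, 0, 0, 0, 0, 0, 0, 1.2, 0, 0, 0, 0, 0, 0, 1.2, 0, 0, 0, 0, 0, 0]
}}

```text
clock: 5.55
tool_pos: [0.5339, 0.2596, 0.0257]
orientation: [180.0, 32.9, -131.9]
force: [1.7, 0.4, -0.4]
opening: 0.018
gripper_force: 30.0
```

Request:
{"api": "move_arm", "payload": {
  "moves": [1.2, -0.3, 0, -0.4, 0, 0, 0, 1.2, -0.8, 0, -1.2, 0, 0, 0, 1.2, -1.1, 0, -1.7, 0, 0, 0, 1.2, -1.1, 0, -1.7, 0, 0, 0, 1.2, -1.1, 0, -1.7, 0, 0, 0, 1.2, 0, 0, 0, 0, 0, 0, 1.2, 0, 0, 0, 0, 0, 0]
}}

```text
clock: 6.25
tool_pos: [0.5334, 0.2597, 0.1053]
orientation: [179.9, 32.9, -131.9]
force: [0.0, -0.6, -3.0]
opening: 0.0179
gripper_force: 30.0
```

```bash
python3 - <<'E'
from h import *
p0,r0,o=cur(); print(p0,o["orientation"],o["opening"],o["gripper_force"],o["force"],o["moment"],o["joint_pos"])
p,d,m=snap("scene"); C=cloud(d,m); np.savez("scene1.npz",p=p,P=C)
q=C[(C[...,0]>.4)&(C[...,0]<.66)&(C[...,1]>.15)&(C[...,1]<.36)&(C[...,2]>.05)]
cv2.imwrite("pics/s2.png",cv2.resize(p[150:270,320:480,::-1],None,fx=4,fy=4))
E
```

```text
[0.533 0.26  0.105] [ 179.932   32.854 -131.868] 0.017907060534388883 29.995321333408356 [ 0.021 -0.555 -2.957] [-1.764  1.513  0.027] [ 41.399   9.128 -37.037 -18.532 -11.762 -66.167]
```

View pics/s2.png

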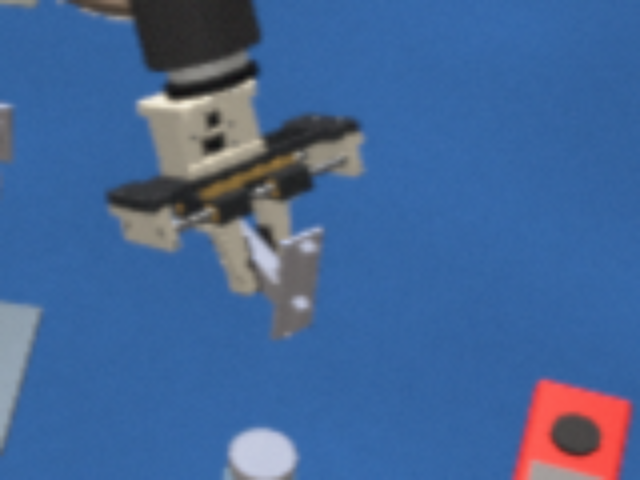

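The arm is held level with its back plate and hooks facing the rack: the plate is at about (300,285) in the crop and nothing else has been disturbed. Next is planning the carry above the hung arm.

```bash
cat >> h.py <<'E'
RG=R.from_euler("xyz",[180,32.9,-131.9],degrees=True); PG=np.array([.5339,.2596,.0257])
RA0=R.from_euler("z",48.1,degrees=True)
RT=RG.inv()*RA0; TT=RG.inv().apply(GRIP0-PG)  # arm in tool
def arm_now():
    p,r,o=cur(); return p+r.apply(TT), r*RT, o
def tcp_for(g,yaw=7.1):
    r=R.from_euler("z",yaw,degrees=True)*RT.inv(); return g-r.apply(TT), r
def rack(x,y,z): return EX*x+EY*y+EZ*z
def inrack(p): return np.array([p@EX,p@EY,p[2]])
E
python3 - <<'E'
from h import *
g,ra,o=arm_now(); print(inrack(g),ra.as_euler("xyz",degrees=True))
p0,r0,_=cur(); a=tcp_for(rack(.43,.10,.255)); b=tcp_for(rack(.43,-.272,.255)); c=tcp_for(rack(.43,-.272,.145))
print(delta(p0,r0,*a,8)); print(delta(*a,*b,10)[0]); print(delta(*b,*c,4)[0])
P=np.load("top0.npz")["P"]; q=P[190:220,445:480].reshape(-1,3); q=q[(q[:,2]>.05)&(q[:,2]<.15)]; print("glue",[inrack(x) for x in (q.mean(0),q.min(0),q.max(0))])
C=np.load("scene1.npz")["P"]; 
# rear face of back plate in scene: points in arm frame
X=C.reshape(-1,3); L=ra.inv().apply(X-g); k=(np.abs(L[:,0]-.05)<.02)&(np.abs(L[:,1])<.025)&(L[:,2]>-.04)&(L[:,2]<.08); L=L[k]
print(len(L)); A=np.c_[L[:,1:],np.ones(len(L))]; s=np.ones(len(L),bool)
for _ in range(4):
    w=np.linalg.lstsq(A[s],L[s,0],rcond=None)[0]; s=np.abs(A@w-L[:,0])<.004
print("plane",w,s.sum(),"y",np.percentile(L[s,1],[1,99]),"z",np.percentile(L[s,2],[1,99]))
E
```

```text
[0.557 0.188 0.113] [ 0.07   0.101 48.143]
[[ 0.668  0.172 -2.542  0.049 -0.     0.075]
 [ 0.674 -0.002 -2.546  0.049 -0.     0.075]
 [ 0.666 -0.176 -2.542  0.049 -0.     0.075]
 [ 0.646 -0.349 -2.53   0.049 -0.     0.075]
 [ 0.613 -0.519 -2.509  0.049 -0.     0.075]
 [ 0.567 -0.685 -2.479  0.049 -0.     0.075]
 [ 0.509 -0.846 -2.442  0.049 -0.     0.075]
 [ 0.439 -0.999 -2.397  0.049 -0.     0.075]]
[-0.   -3.72 -0.    0.    0.    0.  ]
[ 1.494 -0.     2.309  0.     0.     0.   ]
glue [array([ 0.469, -0.423,  0.089]), array([ 0.445, -0.443,  0.05 ]), array([ 0.493, -0.411,  0.126])]
257
plane [-0.004  0.003  0.048] 194 y [-0.022  0.017] z [-0.032  0.075]
```

Request:
{"api": "move_arm", "payload": {
  "moves": [1.2, 0.7, 0.2, -2.5, 0.049, 0, 0.075, 1.2, 0.7, 0, -2.5, 0.049, 0, 0.075, 1.2, 0.7, -0.2, -2.5, 0.049, 0, 0.075, 1.2, 0.6, -0.3, -2.5, 0.049, 0, 0.075, 1.2, 0.6, -0.5, -2.5, 0.049, 0, 0.075, 1.2, 0.6, -0.7, -2.5, 0.049, 0, 0.075, 1.2, 0.5, -0.8, -2.4, 0.049, 0, 0.075, 1.2, 0.4, -1.0, -2.4, 0.049, 0, 0.075]
}}

```text
clock: 7.1
tool_pos: [0.5045, 0.1373, 0.2244]
orientation: [-178.2, 31.8, -159.8]
force: [0.2, 0.6, -2.2]
opening: 0.0178
gripper_force: 30.0
```

Request:
{"api": "move_arm", "payload": {
  "moves": [1.2, 0, 0, 0, 0, 0, 0, 1.2, 0, 0, 0, 0, 0, 0]
}}

```text
clock: 7.3
tool_pos: [0.5047, 0.1394, 0.2246]
orientation: [-178.2, 31.9, -159.4]
force: [0.2, 0.1, -3.6]
opening: 0.0175
gripper_force: 30.0
```

```bash
python3 - <<'E'
from h import *
g,ra,o=arm_now(); print(inrack(g),ra.as_euler("xyz",degrees=True),o["joint_pos"],o["force"])
p0,r0,_=cur(); b=tcp_for(rack(.43,-.272,.255)); print(delta(p0,r0,*b,10))
E
```

```text
[0.513 0.075 0.233] [-1.496  0.938 19.596] [  39.768  -11.03   -58.143   42.888  -17.365 -148.129] [ 0.216  0.073 -3.56 ]
[[ 1.252 -3.222 -0.942  0.01  -0.001  0.02 ]
 [ 1.186 -3.255 -0.913  0.01  -0.001  0.02 ]
 [ 1.12  -3.286 -0.883  0.01  -0.001  0.02 ]
 [ 1.053 -3.316 -0.853  0.01  -0.001  0.02 ]
 [ 0.986 -3.344 -0.823  0.01  -0.001  0.02 ]
 [ 0.918 -3.371 -0.792  0.01  -0.001  0.02 ]
 [ 0.85  -3.396 -0.761  0.01  -0.001  0.02 ]
 [ 0.782 -3.419 -0.73   0.01  -0.001  0.02 ]
 [ 0.713 -3.441 -0.698  0.01  -0.001  0.02 ]
 [ 0.643 -3.461 -0.666  0.01  -0.001  0.02 ]]
```

```bash
cat > fk.py <<'E'
import numpy as np
from h import *
from scipy.optimize import least_squares
E=lambda a,t:R.from_euler(a,t,degrees=True)
D=[([93.4548,20.5868,.6404,-.0184,-70.1349,-16.5098],[.15236,.65716,.23373],[179.917,-.0065,-13.06]),
([44.302,5.6,-13.713,-.012,-70.711,-86.826],[.489,.209,.274],[179.987,-.024,-132.528]),
([40.168,1.9,-42.414,-18.379,-14.003,-65.181],[.487,.209,.121],[-179.944,32.634,-131.595]),
([36.906,17.779,-32.11,-38.459,-9.829,-42.035],[.537,.265,.0295],[-179.732,32.892,-131.325]),
([41.399,9.128,-37.037,-18.532,-11.762,-66.167],[.5334,.2597,.1053],[179.932,32.854,-131.868]),
([39.768,-11.03,-58.143,42.888,-17.365,-148.129],[.5047,.1394,.2246],[-178.2,31.9,-159.4])]
def fk(q,P,s4=-1,s6=-1):
    a1,h,L1,L2,e,d,t,c6=P[:8]; b=q[1]-q[2]; R1=E("z",q[0]); RF=R1*E("y",b)
    el=np.array([a1+L1*np.sin(np.radians(q[1])),d,h+L1*np.cos(np.radians(q[1]))])
    RT_=RF*E("x",s4*q[3])*E("y",-q[4])*E("x",s6*q[5]+c6)
    p=R1.apply(el)+RF.apply([L2,0,e])+RT_.apply([t,0,0])
    return p, RT_*R.from_matrix(np.array([[0,0,1],[0,1,0],[-1,0,0]],float))
def res(P,s4,s6):
    out=[]
    for q,p,o in D:
        pp,rr=fk(q,P,s4,s6); out+=list(pp-np.array(p))+list((rr.inv()*E("xyz",o)).as_rotvec()*.3)
    return np.array(out)
def fit():
    best=None
    for s4 in(-1,1):
        for s6 in(-1,1):
            for c in(0,90,180,-90):
                s=least_squares(res,[0,.3,.4,.4,0,-.19,.2,c],args=(s4,s6),x_scale=[.1]*7+[30])
                if best is None or s.cost<best[0].cost: best=(s,s4,s6)
    return best
def ik(p,r,q0,P,s4,s6):
    lo=[-176,-82,-58.2,-173.8,-174.7,-.1-.0];lo=np.array([-176,-82,-58.2,-173.8,-174.7,-173.6]);hi=np.array([176,121.7,71.7,95.5,-.2,173.6])
    def f(q):
        pp,rr=fk(q,P,s4,s6); return np.r_[pp-p,(rr.inv()*r).as_rotvec()*.3]
    s=least_squares(f,np.clip(q0,lo+.1,hi-.1),bounds=(lo,hi),x_scale=10.); return s.x,np.abs(s.fun).max()
E
python3 - <<'E'
from fk import *
s,s4,s6=fit(); print(s.cost,s4,s6,s.x,np.abs(s.fun).max()); np.savez("fk.npz",P=s.x,s=[s4,s6])
_,_,o=cur(); q=o["joint_pos"]
for w in[(.49,.075,.25),(.48,0,.25),(.48,-.05,.25),(.48,-.1,.25),(.48,-.2,.25),(.48,-.272,.25),(.48,-.272,.144),(.53,-.272,.144),(.5485,-.272,.144),(.5485,-.272,.129)]:
    p,r=tcp_for(rack(*w)); q,e=ik(p,r,q,s.x,s4,s6); print(w,q,round(e,4))
E
```

```text
0.011869174905064053 -1 -1 [  0.083   0.266   0.332   0.426   0.032  -0.172   0.218 -90.007] 0.10771828164302077
(0.49, 0.075, 0.25) [  44.945  -25.421  -49.028   29.147  -43.175 -145.255] 0.0
(0.48, 0, 0.25) [  35.06   -30.051  -51.893   22.97   -40.738 -131.833] 0.0
(0.48, -0.05, 0.25) [  27.024  -29.124  -51.339   17.58   -37.795 -120.989] 0.0
(0.48, -0.1, 0.25) [  18.753  -26.465  -49.696   11.052  -34.912 -108.93 ] 0.0
(0.48, -0.2, 0.25) [  2.821 -17.349 -43.398  -4.487 -31.201 -82.571] 0.0
(0.48, -0.272, 0.25) [ -7.319  -9.042 -36.686 -15.146 -31.176 -64.786] 0.0
(0.48, -0.272, 0.144) [ -7.319   2.869 -42.219 -31.555 -14.978 -47.146] 0.0
(0.53, -0.272, 0.144) [ -5.799   9.856 -34.442 -27.679 -15.131 -52.267] 0.0
(0.5485, -0.272, 0.144) [ -5.31   12.363 -31.446 -26.062 -15.409 -54.295] 0.0
(0.5485, -0.272, 0.129) [ -5.31   14.261 -31.753 -30.095 -13.462 -50.132] 0.0
```

```bash
python3 - <<'E'
from h import *
p0,r0,_=cur(); a=tcp_for(rack(.49,.05,.252)); print(delta(p0,r0,*a,8))
E
```

```text
[[ 0.171 -0.261 -0.38   0.012 -0.002  0.025]
 [ 0.164 -0.27  -0.377  0.012 -0.002  0.025]
 [ 0.156 -0.278 -0.374  0.012 -0.002  0.025]
 [ 0.149 -0.286 -0.371  0.012 -0.002  0.025]
 [ 0.141 -0.294 -0.368  0.012 -0.002  0.025]
 [ 0.133 -0.302 -0.364  0.012 -0.002  0.025]
 [ 0.125 -0.309 -0.361  0.012 -0.002  0.025]
 [ 0.116 -0.317 -0.358  0.012 -0.002  0.025]]
```

Request:
{"api": "move_arm", "payload": {
  "moves": [1.2, 0.2, -0.3, -0.4, 0.012, -0.002, 0.025, 1.2, 0.2, -0.3, -0.4, 0.012, -0.002, 0.025, 1.2, 0.2, -0.3, -0.4, 0.012, -0.002, 0.025, 1.2, 0.1, -0.3, -0.4, 0.012, -0.002, 0.025, 1.2, 0.1, -0.3, -0.4, 0.012, -0.002, 0.025, 1.2, 0.1, -0.3, -0.4, 0.012, -0.002, 0.025, 1.2, 0.1, -0.3, -0.3, 0.012, -0.002, 0.025, 1.2, 0.1, -0.3, -0.3, 0.012, -0.002, 0.025]
}}

```text
clock: 8.1
tool_pos: [0.489, 0.1096, 0.2496]
orientation: [180.0, 32.5, -173.1]
force: [-0.5, -0.6, -2.7]
opening: 0.0176
gripper_force: 30.0
```

```bash
python3 - <<'E'
from h import *
g,ra,o=arm_now(); print(inrack(g),ra.as_euler("xyz",degrees=True),o["joint_pos"],o["force"])
p0,r0,_=cur(); a=tcp_for(rack(.49,.05,.252)); print(delta(p0,r0,*a,1))
E
```

```text
[0.493 0.048 0.258] [0.041 0.443 6.924] [  43.134  -15.387  -58.23    44.333  -26.934 -162.779] [-0.548 -0.568 -2.689]
[[ 0.601  0.17   0.321 -0.001 -0.008 -0.003]]
```

```bash
cat >> h.py <<'E'
def tcp_for(g,yaw=7.1,pitch=0):
    r=R.from_euler("xyz",[0,pitch,yaw],degrees=True)*RT.inv(); return g-r.apply(TT), r
E
python3 - <<'E'
from h import *
p0,r0,_=cur(); a=tcp_for(rack(.46,.045,.267),pitch=20); print(delta(p0,r0,*a,6))
b=tcp_for(rack(.46,-.272,.267),pitch=20); print(delta(*a,*b,8)[0])
E
```

```text
[[ 0.444 -0.057 -0.435 -0.     0.057 -0.001]
 [ 0.468 -0.056 -0.409 -0.     0.057 -0.001]
 [ 0.491 -0.056 -0.382 -0.     0.057 -0.001]
 [ 0.512 -0.056 -0.353 -0.     0.057 -0.001]
 [ 0.531 -0.055 -0.323 -0.     0.057 -0.001]
 [ 0.549 -0.055 -0.293 -0.     0.057 -0.001]]
[-0.    -3.963 -0.     0.     0.     0.   ]
```

Request:
{"api": "move_arm", "payload": {
  "moves": [1.2, 0.4, -0.1, -0.4, 0, 0.057, 0, 1.2, 0.5, -0.1, -0.4, 0, 0.057, 0, 1.2, 0.5, -0.1, -0.4, 0, 0.057, 0, 1.2, 0.5, 0, -0.4, 0, 0.057, 0, 1.2, 0.5, 0, -0.3, 0, 0.057, 0, 1.2, 0.5, 0, -0.3, 0, 0.057, 0, 1.2, 0, 0, 0, 0, 0, 0]
}}

```text
clock: 8.8
tool_pos: [0.4552, 0.1035, 0.2584]
orientation: [179.9, 12.9, -173.1]
force: [0.2, 0.0, -3.0]
opening: 0.018
gripper_force: 30.0
```

```bash
python3 - <<'E'
from h import *
g,ra,o=arm_now(); print(inrack(g),ra.as_euler("xyz",degrees=True),o["joint_pos"],o["force"])
p0,r0,_=cur(); a=tcp_for(rack(.455,-.1,.267),pitch=20); print(delta(p0,r0,*a,7))
E
```

```text
[0.462 0.046 0.268] [ 0.093 20.035  6.987] [  43.438   -9.17   -34.94     9.317  -54.136 -131.292] [ 0.152  0.02  -2.979]
[[ 0.098 -2.092 -0.01   0.    -0.    -0.   ]
 [ 0.099 -2.092 -0.01   0.    -0.    -0.   ]
 [ 0.1   -2.092 -0.01   0.    -0.    -0.   ]
 [ 0.1   -2.092 -0.01   0.    -0.    -0.   ]
 [ 0.101 -2.091 -0.009  0.    -0.    -0.   ]
 [ 0.102 -2.091 -0.009  0.    -0.    -0.   ]
 [ 0.103 -2.091 -0.009  0.    -0.    -0.   ]]
```

Request:
{"api": "move_arm", "payload": {
  "moves": [1.2, 0, -2.5, 0, 0, 0, 0, 1.2, 0, -2.5, 0, 0, 0, 0, 1.2, 0, -2.5, 0, 0, 0, 0, 1.2, 0, -2.5, 0, 0, 0, 0, 1.2, 0, -2.5, 0, 0, 0, 0, 1.2, 0, -2.5, 0, 0, 0, 0, 1.2, 0, -2.5, 0, 0, 0, 0, 1.2, 0, -2.5, 0, 0, 0, 0]
}}

```text
clock: 9.6
tool_pos: [0.4782, -0.0973, 0.2575]
orientation: [180.0, 13.0, -173.0]
force: [0.9, 0.1, -3.5]
opening: 0.0181
gripper_force: 30.0
```

```bash
python3 - <<'E'
from h import *
g,ra,o=arm_now(); print(inrack(g),ra.as_euler("xyz",degrees=True),o["joint_pos"],o["force"])
p0,r0,_=cur(); a=tcp_for(rack(.46,-.272,.267),pitch=20); b=tcp_for(rack(.47,-.272,.18),pitch=0);print(delta(p0,r0,*a,5)); print(delta(*a,*b,6))
E
```

```text
[ 0.46  -0.156  0.267] [ 0.026 19.92   6.965] [ 12.673  -6.23  -29.556   1.561 -53.764 -96.5  ] [ 0.853  0.063 -3.507]
[[-0.001 -2.325  0.002 -0.     0.    -0.001]
 [ 0.    -2.325  0.002 -0.     0.    -0.001]
 [ 0.002 -2.325  0.002 -0.     0.    -0.001]
 [ 0.003 -2.325  0.002 -0.     0.    -0.001]
 [ 0.004 -2.325  0.002 -0.     0.    -0.001]]
[[ 0.105  0.     1.44  -0.    -0.058 -0.   ]
 [ 0.188  0.     1.432 -0.    -0.058 -0.   ]
 [ 0.271 -0.     1.418 -0.    -0.058 -0.   ]
 [ 0.353 -0.     1.4   -0.    -0.058 -0.   ]
 [ 0.434 -0.     1.377 -0.    -0.058 -0.   ]
 [ 0.513 -0.     1.35  -0.    -0.058 -0.   ]]
```

Request:
{"api": "move_arm", "payload": {
  "moves": [1.2, 0, -2.3, 0, 0, 0, 0, 1.2, 0, -2.3, 0, 0, 0, 0, 1.2, 0, -2.3, 0, 0, 0, 0, 1.2, 0, -2.3, 0, 0, 0, 0, 1.2, 0, -2.4, 0, 0, 0, 0, 1.2, 0, 0, 0, 0, 0, 0]
}}

```text
clock: 10.2
tool_pos: [0.4925, -0.2135, 0.2569]
orientation: [180.0, 12.9, -173.2]
force: [-0.5, -0.5, -2.8]
opening: 0.0179
gripper_force: 30.0
```

Request:
{"api": "move_arm", "payload": {
  "moves": [1.2, 0.1, 0, 1.4, 0, -0.058, 0, 1.2, 0.2, 0, 1.4, 0, -0.058, 0, 1.2, 0.3, 0, 1.4, 0, -0.058, 0, 1.2, 0.4, 0, 1.4, 0, -0.058, 0, 1.2, 0.4, 0, 1.4, 0, -0.058, 0, 1.2, 0.5, 0, 1.4, 0, -0.058, 0, 1.2, 0, 0, 0, 0, 0, 0, 1.2, 0, 0, 0, 0, 0, 0]
}}

```text
clock: 11.0
tool_pos: [0.5051, -0.2099, 0.1727]
orientation: [179.9, 32.8, -173.1]
force: [0.4, 0.5, -1.6]
opening: 0.018
gripper_force: 30.0
```

```bash
python3 - <<'E'
from h import *
g,ra,o=arm_now(); print(inrack(g),ra.as_euler("xyz",degrees=True),o["joint_pos"],o["force"])
p0,r0,_=cur(); a=tcp_for(rack(.525,-.272,.144)); print(delta(p0,r0,*a,6))
p,d,m=snap("wrist"); cv2.imwrite("pics/w3.png",p[...,::-1])
T=np.array(m["cam_to_world"]); f=200/np.tan(np.radians(m["vertical_fov"])/2)
def proj(X):
    c=T[:3,:3].T@(X-T[:3,3]); th=np.arctan2(np.hypot(c[0],c[1]),c[2]); ph=np.arctan2(c[1],c[0]); return np.round([m["cx"]+f*th*np.cos(ph),m["cy"]+f*th*np.sin(ph)],1)
for z in (55,85,115,145,175,205): print(z,proj(SEAT+EZ*(z-145)/1e3+EY*.009),proj(SEAT+EZ*(z-145)/1e3-EY*.009))
print("bottom",proj(SEAT-EZ*.145+EY*.025),proj(SEAT-EZ*.145-EY*.025))
E
```

```text
[ 0.47  -0.271  0.181] [0.051 0.118 6.953] [ -9.774  -0.382 -34.412 -21.054 -25.835 -56.736] [ 0.366  0.55  -1.599]
[[-0.438 -0.019  1.016 -0.    -0.    -0.   ]
 [-0.438 -0.019  1.017 -0.    -0.    -0.   ]
 [-0.438 -0.02   1.017 -0.    -0.    -0.   ]
 [-0.437 -0.02   1.017 -0.    -0.    -0.   ]
 [-0.437 -0.02   1.017 -0.    -0.    -0.   ]
 [-0.437 -0.021  1.017 -0.    -0.    -0.   ]]
55 [319.7 225.4] [302.7 225.4]
85 [320.2 249.2] [302.2 249.2]
115 [320.6 275.6] [301.6 275.6]
145 [321.1 304.6] [301.  304.6]
175 [321.5 336.1] [300.4 336.1]
205 [322.  369.7] [299.9 369.6]
bottom [332.6 188.1] [290.1 188.2]
```

View pics/w3.png

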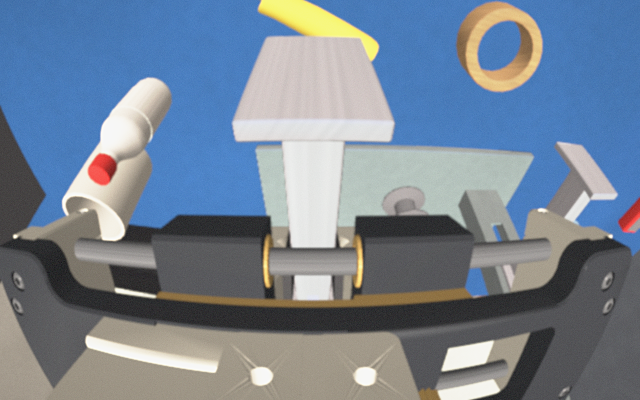

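The wrist view shows the bar at columns 285–345, centred near 314, with the bare upright hidden behind it as predicted (centre ~311). Glue, tape, reel and driver are clear. I'm approaching to just short of the face.

Request:
{"api": "move_arm", "payload": {
  "moves": [1.2, -0.4, 0, 1.0, 0, 0, 0, 1.2, -0.4, 0, 1.0, 0, 0, 0, 1.2, -0.4, 0, 1.0, 0, 0, 0, 1.2, -0.5, 0, 1.0, 0, 0, 0, 1.2, -0.5, 0, 1.0, 0, 0, 0, 1.2, -0.4, 0, 1.1, 0, 0, 0, 1.2, 0, -0.1, 0, 0, 0, 0, 1.2, 0, 0, 0, 0, 0, 0]
}}

```text
clock: 11.85
tool_pos: [0.5602, -0.2036, 0.135]
orientation: [179.9, 32.8, -173.1]
force: [-0.7, 0.2, -2.7]
opening: 0.018
gripper_force: 30.0
```

```bash
python3 - <<'E'
from h import *
g,ra,o=arm_now(); print(inrack(g),ra.as_euler("xyz",degrees=True),o["joint_pos"],o["force"],o["moment"])
p0,r0,_=cur(); a=tcp_for(rack(.5405,-.272,.144)); print(delta(p0,r0,*a,4)); print("1cm +x' in tool",r0.inv().apply(EX), "up",r0.inv().apply(EZ))
p,d,m=snap("scene"); cv2.imwrite("pics/s4.png",cv2.resize(p[135:245,200:300,::-1],None,fx=5.4,fy=5.4,interpolation=cv2.INTER_CUBIC))
T=np.array(m["cam_to_world"]); f=200/np.tan(np.radians(m["vertical_fov"])/2)
def proj(X):
    c=T[:3,:3].T@(X-T[:3,3]); return np.round([(m["cx"]+f*c[0]/c[2]-200)*5.4,(m["cy"]+f*c[1]/c[2]-135)*5.4])
for z in (55,85,115,145,175,205): print(z,proj(SEAT+EZ*(z-145)/1e3+EY*.009+EX*.004),proj(SEAT+EZ*(z-145)/1e3-EY*.009+EX*.004))
print("hook tips",[proj(g+ra.apply(v)) for v in([.061,0,.061],[.061,0,.001])])
E
```

```text
[ 0.525 -0.271  0.143] [0.088 0.058 7.   ] [ -8.013   7.219 -31.546 -23.411 -20.898 -55.325] [-0.681  0.187 -2.674] [-0.354  2.214 -0.058]
[[-0.33  -0.015  0.193  0.    -0.    -0.001]
 [-0.33  -0.015  0.193  0.    -0.    -0.001]
 [-0.33  -0.015  0.193  0.    -0.    -0.001]
 [-0.329 -0.016  0.193  0.    -0.    -0.001]]
1cm +x' in tool [-0.84   0.002  0.542] up [-0.542  0.002 -0.84 ]
55 [247. 443.] [219. 439.]
85 [241. 407.] [213. 403.]
115 [235. 371.] [207. 367.]
145 [229. 334.] [200. 330.]
175 [223. 296.] [193. 292.]
205 [216. 257.] [186. 253.]
hook tips [array([214., 251.]), array([227., 327.])]
```

View pics/s4.png

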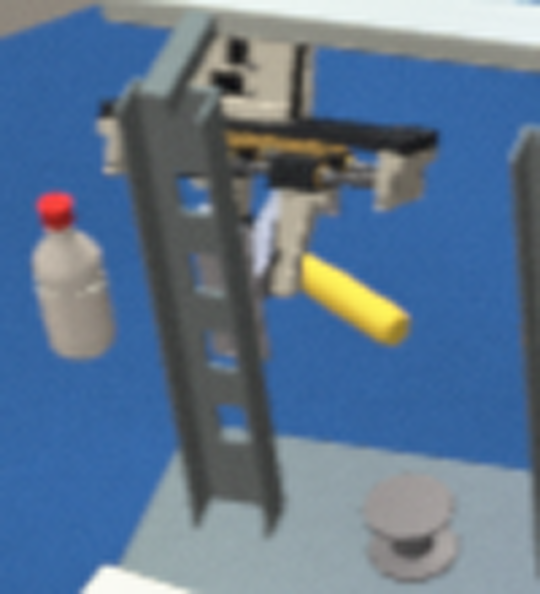

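The scene view shows the slots about (209,273) and (221,350) in the crop with the plate behind them, within about 3 mm of prediction sideways. I'm advancing slowly and watching the force.

Request:
{"api": "move_arm", "payload": {
  "moves": [1.2, -0.3, 0, 0.2, 0, 0, 0, 1.2, -0.3, 0, 0.2, 0, 0, 0, 1.2, -0.3, 0, 0.2, 0, 0, 0, 1.2, -0.4, 0, 0.2, 0, 0, 0, 1.2, 0, 0, 0, 0, 0, 0, 1.2, 0, 0, 0, 0, 0, 0]
}}

```text
clock: 12.5
tool_pos: [0.5753, -0.2017, 0.136]
orientation: [179.9, 32.9, -173.0]
force: [0.8, 0.4, -3.4]
opening: 0.018
gripper_force: 30.0
```

```bash
cat > st.py <<'E'
from h import *
g,ra,o=arm_now(); print(inrack(g),ra.as_euler("xyz",degrees=True),"F rack",o["force"]@EX,o["force"]@EY,o["force"][2],o["moment"])
E
python3 st.py
```

```text
[ 0.541 -0.271  0.144] [0.073 0.001 7.003] F rack 0.8952537003097959 0.3262201822002872 -3.3521637597850695 [-0.262  2.242  0.023]
```

No contact at the depth where the tips should already be in the slots, so I'm going on.

Request:
{"api": "move_arm", "payload": {
  "moves": [1.2, -0.2, 0, 0.1, 0, 0, 0, 1.2, -0.2, 0, 0.1, 0, 0, 0, 1.2, -0.2, 0, 0.2, 0, 0, 0, 1.2, 0, 0, 0, 0, 0, 0, 1.2, 0, 0, 0, 0, 0, 0]
}}

```text
clock: 13.0
tool_pos: [0.5824, -0.2009, 0.1358]
orientation: [179.9, 32.9, -173.1]
force: [-0.8, -1.0, -2.8]
opening: 0.018
gripper_force: 30.0
```

```bash
python3 st.py
```

```text
[ 0.548 -0.271  0.144] [0.074 0.01  6.997] F rack -0.9216958609282973 -0.8928232559835082 -2.781280061017527 [-0.266  2.252  0.   ]
```

Request:
{"api": "move_arm", "payload": {
  "moves": [1.2, -0.08, 0, 0.05, 0, 0, 0, 1.2, -0.08, 0, 0.05, 0, 0, 0, 1.2, 0, 0, 0, 0, 0, 0]
}}

```text
clock: 13.3
tool_pos: [0.5834, -0.2007, 0.1355]
orientation: [179.9, 32.8, -173.1]
force: [-4.1, -1.4, -1.4]
opening: 0.0178
gripper_force: 30.0
```

```bash
python3 st.py
```

```text
[ 0.549 -0.271  0.144] [0.095 0.077 6.989] F rack -4.264578087999201 -0.8520009564249355 -1.3742239085384387 [-0.412  3.102 -0.031]
```

The back plate meets the face (-4 N) where expected. I'm lowering now.

Request:
{"api": "move_arm", "payload": {
  "moves": [1.2, 0.14, 0, 0.15, 0, 0, 0, 1.2, 0.11, 0, 0.17, 0, 0, 0, 1.2, 0.11, 0, 0.17, 0, 0, 0, 1.2, 0.11, 0, 0.17, 0, 0, 0, 1.2, 0.11, 0, 0.17, 0, 0, 0, 1.2, 0.11, 0, 0.17, 0, 0, 0, 1.2, 0, 0, 0, 0, 0, 0]
}}

```text
clock: 14.0
tool_pos: [0.5834, -0.2007, 0.1231]
orientation: [179.9, 32.8, -173.1]
force: [-3.2, -1.4, -3.7]
opening: 0.0179
gripper_force: 30.0
```

```bash
python3 st.py
```

```text
[ 0.549 -0.271  0.131] [0.101 0.066 6.979] F rack -3.3467997945241494 -1.0209824435336978 -3.749573859131649 [-0.498  3.194 -0.065]
```

Request:
{"api": "move_arm", "payload": {
  "moves": [1.2, 0.05, 0, 0.08, 0, 0, 0, 1.2, 0.05, 0, 0.08, 0, 0, 0, 1.2, 0.05, 0, 0.08, 0, 0, 0, 1.2, 0, 0, 0, 0, 0, 0]
}}

```text
clock: 14.4
tool_pos: [0.5834, -0.2007, 0.1207]
orientation: [179.9, 32.9, -173.1]
force: [-5.4, -1.5, -0.5]
opening: 0.0183
gripper_force: 30.0
```

```bash
python3 st.py
```

```text
[ 0.549 -0.271  0.129] [0.085 0.043 6.99 ] F rack -5.515506661989688 -0.7867675088339807 -0.5204075664534922 [-0.446  3.364 -0.024]
```

Request:
{"api": "move_arm", "payload": {
  "moves": [1.2, 0.05, 0, 0.08, 0, 0, 0, 1.2, 0, 0, 0, 0, 0, 0, 1.2, 0.05, 0, 0.08, 0, 0, 0, 1.2, 0, 0, 0, 0, 0, 0]
}}

```text
clock: 14.8
tool_pos: [0.5834, -0.2008, 0.1203]
orientation: [179.9, 33.0, -173.0]
force: [-16.4, 1.1, 14.0]
opening: 0.0179
gripper_force: 30.0
```

```bash
python3 st.py
```

```text
[ 0.549 -0.271  0.129] [ 0.056 -0.051  7.012] F rack -16.17749678581216 3.1217430475187125 13.993600915268583 [0.472 3.616 0.686]
```

The stop is firm, with 14 N upward at exactly the expected height. I'm relaxing, releasing and backing out along the fingers.

Request:
{"api": "move_arm", "payload": {
  "moves": [1.2, -0.05, 0, -0.1, 0, 0, 0, 1.2, 0, 0, 0, 0, 0, 0, 4.5, 0, 0, 0, 0, 0, 0, 4.5, 0, 0, 0, 0, 0, 0, 4.5, 0, 0, 0, 0, 0, 0, 4.5, 0, 0, 0, 0, 0, 0, 4.5, 0, 0, 0, 0, 0, 0]
}}

```text
clock: 15.5
tool_pos: [0.5842, -0.2007, 0.1204]
orientation: [179.9, 32.9, -173.0]
force: [0.5, -0.9, 0.4]
opening: 0.0445
gripper_force: 0.0
```

Request:
{"api": "move_arm", "payload": {
  "moves": [4.5, 0, 0, -0.5, 0, 0, 0, 4.5, 0, 0, -1, 0, 0, 0, 4.5, 0, 0, -1.5, 0, 0, 0, 4.5, 0, 0, -1.5, 0, 0, 0, 4.5, 0, 0, -1.5, 0, 0, 0, 4.5, 0, 0, -1.5, 0, 0, 0, 4.5, 0, 0, -1.5, 0, 0, 0, 4.5, 0, 0, -1.5, 0, 0, 0]
}}

```text
clock: 16.3
tool_pos: [0.5265, -0.2079, 0.2098]
orientation: [179.9, 32.9, -173.0]
force: [0.0, -0.4, -1.1]
opening: 0.045
gripper_force: 0.0
```

```bash
python3 - <<'E'
from h import *
p0,r0,o=cur(); print(p0,o["orientation"],o["opening"],o["force"],o["joint_pos"])
p,d,m=snap("scene"); a=cv2.resize(p[135:265,200:330,::-1],None,fx=4,fy=4,interpolation=cv2.INTER_CUBIC)
t,_,_=snap("top"); w,_,_=snap("wrist")
cv2.imwrite("pics/f5.png",np.hstack([a[:520],np.vstack([cv2.resize(w[...,::-1],(280,175)),cv2.resize(t[130:260,300:480,::-1],(280,202)),np.zeros((143,280,3),np.uint8)])]))
E
```

```text
[ 0.527 -0.208  0.21 ] [ 179.933   32.939 -173.048] 0.04499097770064125 [ 0.003 -0.434 -1.107] [ -8.263  -1.62  -31.484 -17.128 -29.233 -62.088]
```

View pics/f5.png

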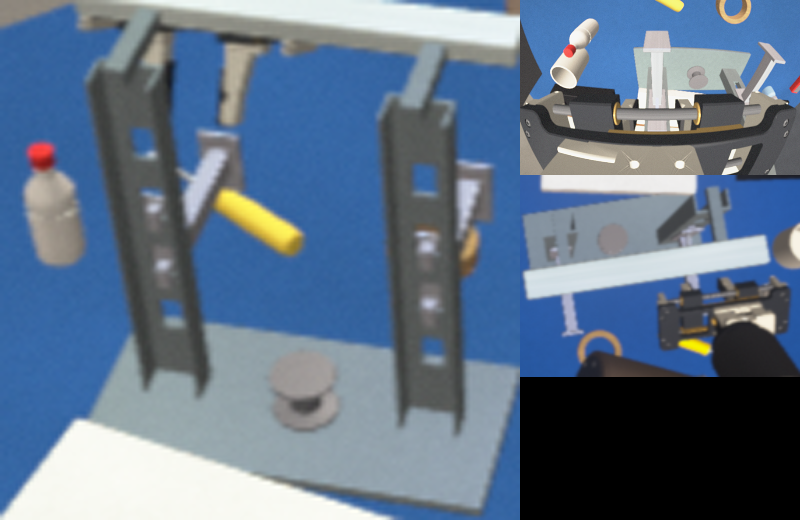

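The final view shows the arm hung in the two middle slots, with hooks visible at (152,208) and (163,268). It matches the other upright's hooks at (427,243) and (430,303), and the bystanders are unmoved.

Request:
{"api": "move_arm", "payload": {
  "moves": [4.5, 0, 0, -1, 0, 0, 0, 4.5, 0, 0, -1, 0, 0, 0, 4.5, 0, 0, -1, 0, 0, 0, 4.5, 0, 0, 0, 0, 0, 0, 4.5, 0, 0, 0, 0, 0, 0]
}}

```text
clock: 16.95
tool_pos: [0.5111, -0.2098, 0.2339]
orientation: [179.9, 32.9, -173.1]
force: [-0.3, 0.3, 0.7]
opening: 0.0449
gripper_force: 0.0
```

```bash
python3 -c "
from plant import ctrl
o=ctrl.get_obs(); print(o['force'],o['tool_pos'],o['clock']); print(ctrl.close_job())"
```

```text
[-0.34433033  0.25074875  0.69359948] [ 0.51112549 -0.20984706  0.23388269] 16.95
the job is handed in; nothing more can be done
None
```

The cradle arm hangs fully home in the bare upright's two middle slots, level with the other arm; it is released, the robot is clear, and I handed the job in at 16.95 s, with no verdict returned.

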